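# Wind the thermal camera up to the blackbody source

## Task

Take the steel crank from its rack, push it gently and fully down onto the square shaft of the camera rail, and wind it clockwise by its grip until the camera's rubber hood beds against the source's flange; stop as soon as you feel it bed, so that the rubber is not squashed by more than about 3 mm. Leave the crank on the shaft and let go, and do not push the carriage or camera directly or disturb the other things on the bench.

Things in the scene. Friction and masses are not known exactly. Their poses are not given: they have to be found in the camera images.
- crank: Bare-steel winding crank (0.4 kg) standing in its rack, socket down. Origin: centre of the socket mouth, at the underside of its upright hub (26 x 26, 70 high); z up the hub, x along the flat arm (18 wide, 12 thick, 50 to 62 up) from hub to grip. The socket is a square hole 16 wide, 34 deep, its sides parallel to the hub's, which are square to x and y. Sites crank_hub and crank_handle belong to it.
- crank_hub (a point): On the hub's axis, 56 above the crank's origin, level with the arm: the place to hold the hub, by its two y faces (26 apart; in the rack they are free down to 40 below this point). Axes as crank.
- crank_handle (a point): Middle of the crank's black grip: an upright round sleeve 26 across, 70 long (66 to 136 above the crank's origin), that turns freely on its pin. It is 80 along x from the hub's axis and 45 above crank_hub. Axes as crank.
- rack: Storage rack of the crank, fixed to the bench: plate 125 x 56 x 12, a black pocket wall (to 28 above the bench) round the hub, and a forked post (to 70) under the arm. Origin on the bench under the hub; x along the arm. The crank stands 12 above the bench and lifts straight out.
- shaft_seat (a point): On the axis of the rail's upright input shaft, at the top of its round collar (36 across), on which the hub comes to rest. From it rises a steel stub 14 x 14 square, 30 high, its top 3.5 bevelled to 7.4 square. Axes: z up, y along the rail to the source. They do NOT show the stub's turning angle, which can be any (each quarter turn is alike): find it by eye or by feel.
- bench: The fixed camera rail: gearbox 78 x 80, top 84 above the bench, with the shaft; rail along y. Origin under the shaft, 90 below shaft_seat. A crank within about 7 degrees of the stub drops on by the full 30; else it rests on the bevel, 2 to 4 down. The shaft takes about 0.3 N m to turn (about 4 N at the grip), so light feeling does not drag it, and it stays where left.
- carriage: Carriage with the thermal camera (62 wide, top 160 above the bench, reaching from 158 behind the hood's rim), driven by the shaft: turning it clockwise seen from above moves it to the source, 50 per turn; 2 to 3 turns are needed. Origin 97.5 behind the hood's rim along y, at bench height; axes as shaft_seat.
- hood (a point): Centre of the front rim of the camera's rubber lens hood (54 across); axes as shaft_seat, y towards the source. It starts 100 to 150 short of the flange.
- flange (a point): Centre of the face of the aluminium flange round the source's port; axes as shaft_seat. The hood just touches when both coincide along y; wound on, the rubber gives like a spring: each mm (7 degrees of crank) adds about 2.5 N at the grip, on top of the about 4 N of plain winding. On letting go it may ease back to about 1.4 mm. The source is a grey box with green front, 200 x 250 x 270, standing loose by its 20 kg.
- screwdriver_grip (a point): black-handled screwdriver, 200 long, lying on the bench; point on its handle
- lens_cap: round black lens cap, 62 across, 10 high; origin at the centre of its underside
- aperture: flat steel aperture ring, 68 outside, 28 bore, 8 high; origin at the centre of its underside
- bracket: small aluminium corner bracket, 40 x 38 x 40; origin at the centre of its underside
- thermometer: grey hand-held thermometer, 150 x 58 x 26, lying on its back; origin at the centre of its underside
- castor: loose castor standing on its plate, wheel up, 42 x 42, 80 high; origin at the centre of its plate's underside
- battery: grey battery pack, 100 x 55 x 42; origin at the centre of its underside
Mind the look-alikes: they are no part of the job. Leave any blue look-alike of the crank alone.

How it is judged (in metres and radians):
On the way, in this order (a step that is already met when the one before it is completed fails the run):
1. the crank is fully down on the square shaft (z of crank in the frame of shaft_seat between -0.003 and 0.003 m and horizontal distance between crank and shaft_seat below 0.004 m and angle between crank's own z axis and vertical below 0.08 rad), for 0.2 s.
2. the hood is bedded on the flange, the crank on the shaft (all of step 1 and y of hood in the frame of flange between 0.0004 and 0.003 m), for 0.2 s.
At the end, for the whole second after the job is handed in: The crank sits on the shaft, its mouth within 3 mm of the collar's top in height, within 4 mm of the shaft's axis and upright within 4.5 degrees, and the hood is pressed into the flange by 0.4 to 3 mm, with nothing held (all of step 2); the robot touches nothing.
It fails at once if the rubber hood is squashed by more than 3 mm (y of hood in the frame of flange above 0.003 m).
It fails at once if the crank is pressed on the shaft with more than 40 N before it has slipped on (contact force between crank and bench above 40 N and z of crank in the frame of shaft_seat above 0.02 m).
It fails at once if the carriage or camera is pushed directly (contact force between any of the fingers, the arm, crank and carriage above 3 N).
It fails at once if the source is shoved by more than 6 mm (distance of flange from where it was at the start of the episode above 0.006 m).
It fails at once if another thing on the bench is moved by more than 30 mm (distance of any of screwdriver_grip, lens_cap, aperture, bracket, thermometer, castor, battery from where it was at the start of the episode above 0.03 m).
It also fails if it takes over 72 s, if anything falls off the work surface, if the arm or the gripper's body presses on something with over 40 N, if the wrist force passes 120 N, or if a joint passes its speed limit or range.

## Robot

A 6-joint arm with a two-finger parallel gripper is mounted at the origin on the work surface. World frame = base frame: x ahead of the robot, y to its left, z up, the work surface at z = 0. Lengths are in mm, angles in rad, forces in N, time in s.
With the tool pointing down it reaches from about 350 to 800 mm from the base axis. Payload 7.3 kg.
Tool frame: the origin (TCP) lies at the very end of the fingers, on their centre line; the grasp point (between the pads) lies 19 mm behind it; z points along the fingers, y is the line along which they close (so a half turn about z gives the same grasp; the last joint's range is limited). The gripper opens to 85 mm and grips with 20 to 120 N. Pads are 22 mm wide; open, the fingers measure 114 mm over their backs; the gripper's body (76 mm by 85 mm) begins 54 mm behind the grasp point. The pads swing forward as they close: fully open they stand 13 mm farther back than shut.
Start: joints at [-1.441, 0.342, 1.524, -0, 1.275, -0.146], TCP at [142.988, -505.172, 231.322] pointing down, gripper open.
Joint ranges: [-2.53, 2.53], [-0.77, 2.02], [0.04, 2.7], [-1, 4.14], [0.28, 2.66], [-3.11, 3.11]. Speed limits (rad/s): [2.57, 2.57, 3.14, 3.14, 3.14, 3.14].

## Interface

Orientations are given as a 3x3 rotation matrix whose columns are the frame's x, y, z axes.
In Python, from plant import sense, capture, finish_job gives the robot as it stands.
- The arm moves only by the shell command python3 -m inch 'ROWS' [FORCE]. ROWS is JSON, a list of rows, each a list of 7 numbers: the turn, a rotation vector about the tool's x, y, z in rad, then the shift along the tool's x, y, z in m, then the finger opening in m, from 0 to 0.0854. A call has 1 to 10 rows; each row shifts and turns the commanded pose from where the row before left it, along the tool's axes as they then stand; what a row does not reach is not made up. A row lasts 1/10 s, in which the tool goes at most 50 mm and 8.59 degrees, less where a joint would pass 70% of its speed; a pose out of reach is approached as far as the arm can. A call with a gripper value outside its range is refused whole. The fingers move at their own pace and stop on an object; FORCE is the grip in N (left out, the last holds). Time passes only in rows, so rows that do not move let the fingers close. It gives the time, the measured TCP pose, the force, the opening and the grip force at its end, in the units of the state.
- sense(): the state, without advancing time (a new reading comes with each control period).
- capture(name): name is "scene" or "top" or "wrist"; returns a dict with "image" (420x560x3 uint8, blue, green, red), "z_map" (420x560 float32, mm along the optical axis (not along the pixel's ray), 0 where there is no reading), "camera_matrix" (3x3 intrinsics, pixels), "rvec" (rotation vector, rad) and "tvec" (3), from world to camera coordinates, as OpenCV has them; the wrist camera has in their place "hand_eye" (4x4, takes a point from camera to tool coordinates, whose origin is the TCP and whose axes are the flange's). Camera axes: x right, y down, z forward; pixel columns grow to the right and rows downward; lengths in mm; the calibration is good to about 2 mm. A picture is of the moment at which its call begins: read the wrist's pose just before it.
- finish_job(): hands the job in; it is judged then, once.
The state is a dict: "t": time; "qpos": joint angles; "qd": joint speeds; "tau": joint torques, N m; "tool_pos": TCP position; "tool_rot": TCP orientation; "contact_force": force on the tool from outside, world axes, zero at the start; "torque": the same for the moment, N m; "width": finger opening in mm; "finger_force": force on a finger pad.
Only numpy, scipy, OpenCV 4.12 (cv2) and the standard library are available. Lean on these libraries where they do the work, as an engineer would, in place of code of your own. Each camera call takes 0.05 s, during which the arm holds its last target. There are 200 camera calls.

## Working session

There is one attempt and no reset: what is moved stays moved. The work goes in short steps, Python scripts to look and compute and a shell command to move; the robot and the scene stay as the last step left them, time stands still between calls to the robot, and variables do not carry over. Pictures are saved under pics/ and viewed, at most 10 in all, crops included, and the job is handed in when it is done.

```bash
ls; mkdir -p pics; python3 - <<'E'
from plant import sense,capture
import cv2,numpy as np,pickle
s=sense();print({k:np.round(v,3).tolist() for k,v in s.items()})
for n in("scene","top"):
    c=capture(n);pickle.dump(c,open(f"pics/{n}.pkl","wb"));cv2.imwrite(f"pics/{n}0.png",c["image"])
    R=cv2.Rodrigues(np.array(c["rvec"],float))[0];print(n,-R.T@np.array(c["tvec"]).ravel(),R.round(2).tolist(),np.array(c["camera_matrix"]).tolist())
E
```

```text
pics
{'t': 0.0, 'qpos': [-1.441, 0.343, 1.525, 0.0, 1.275, -0.146], 'qd': [-0.0, -0.001, 0.001, -0.002, -0.001, 0.0], 'tau': [-0.0, -43.367, -24.601, -0.0, 0.008, 0.0], 'tool_pos': [142.923, -504.755, 230.627], 'tool_rot': [[0.962, 0.272, -0.0], [0.272, -0.962, 0.002], [0.0, -0.002, -1.0]], 'contact_force': [-0.6, 0.908, 0.391], 'torque': [0.003, 0.033, 0.006], 'finger_force': 0.0, 'width': 85.432}
scene [1365.35037469 -446.63879583 1065.14323196] [[0.51, 0.86, -0.01], [0.61, -0.37, -0.7], [-0.61, 0.35, -0.71]] [[427.8495373250693, 0.0, 276.61507414123446], [0.0, 427.8495373250693, 211.9200462620439], [0.0, 0.0, 1.0]]
top [ 334.47196626   55.05793008 1152.7829306 ] [[0.02, -1.0, 0.0], [-0.98, -0.02, -0.2], [0.2, 0.0, -0.98]] [[414.7736036034927, 0.0, 287.0514700445198], [0.0, 414.7736036034927, 213.4898534511892], [0.0, 0.0, 1.0]]
```

View pics/scene0.png

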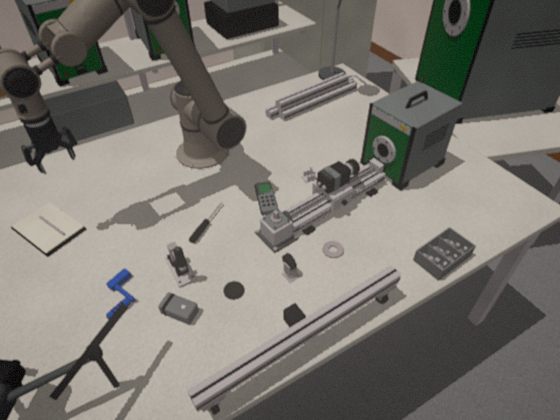

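View pics/top0.png

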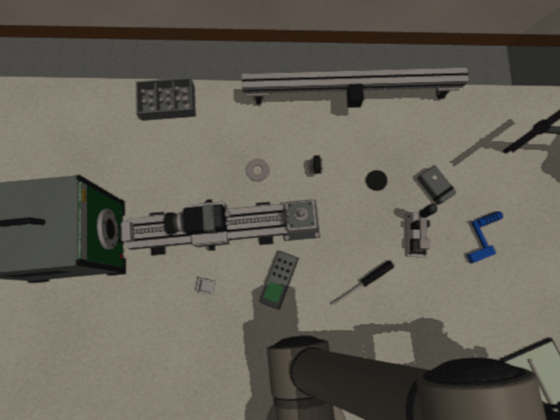

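The scene view has the crank in its rack at about (180,262), the gearbox and shaft at (276,228), and the hood near (352,168). In the top view the crank is at (418,232) with its grip at (428,210), and the shaft is at (301,214). The blue look-alike is at (485,235).

```bash
cat > h.py <<'E'
import numpy as np,cv2,pickle
from plant import sense,capture
def pose(c,s=None):
    "camera->world R,t"
    if "hand_eye" in c:
        T=np.eye(4);T[:3,:3]=s["tool_rot"];T[:3,3]=s["tool_pos"];M=T@np.array(c["hand_eye"]);return M[:3,:3],M[:3,3]
    R=cv2.Rodrigues(np.array(c["rvec"],float))[0];return R.T,-R.T@np.array(c["tvec"]).ravel()
def ray(c,uv,s=None):
    R,t=pose(c,s);K=np.array(c["camera_matrix"]);uv=np.atleast_2d(uv).astype(float)
    return t,np.c_[(uv-K[:2,2])/[K[0,0],K[1,1]],np.ones(len(uv))]@R.T
def onplane(c,uv,z,s=None):
    t,d=ray(c,uv,s);return t+d*((z-t[2])/d[:,2])[:,None]
def cloud(c,s=None):
    h,w=c["z_map"].shape;v,u=np.mgrid[:h,:w];t,d=ray(c,np.c_[u.ravel(),v.ravel()],s)
    return (t+d*c["z_map"].reshape(-1,1)).reshape(h,w,3)
E
python3 - <<'E'
from h import *
ims=[]
for n,pts in(("top",[(301,214),(418,232),(411,232),(428,210),(418,250),(180,222),(125,230),(107,228)]),("scene",[(277,214),(276,228),(178,250),(352,168),(384,150)])):
    c=pickle.load(open(f"pics/{n}.pkl","rb"));P=cloud(c)
    for u,v in pts:print(n,u,v,P[v,u].round(1))
    for (a,b) in ([(418,232),(301,214),(175,225)] if n=="top" else [(180,262),(276,225),(360,165)]):
        ims.append(cv2.resize(c["image"][b-33:b+33,a-33:a+33],(264,264),interpolation=cv2.INTER_CUBIC))
cv2.imwrite("pics/crops.png",np.vstack([np.hstack(ims[:3]),np.hstack(ims[3:])]))
E
```

```text
top 301 214 [544.7  22.  119.4]
top 418 232 [ 521.3 -306.7   15.2]
top 411 232 [ 521.6 -288.5   11.2]
top 428 210 [ 555.5 -292.1  146.6]
top 418 250 [ 468.4 -297.2   38.5]
top 180 222 [512.2 319.3 152. ]
top 125 230 [500.2 479.   84.1]
top 107 228 [493.9 496.7 151.4]
scene 277 214 [557.   23.1 108.9]
scene 276 228 [585.1   2.3  82.3]
scene 178 250 [ 567.3 -302.6  149.6]
scene 352 168 [532.6 331.7 143.3]
scene 384 150 [504.3 497.7 133.8]
```

View pics/crops.png

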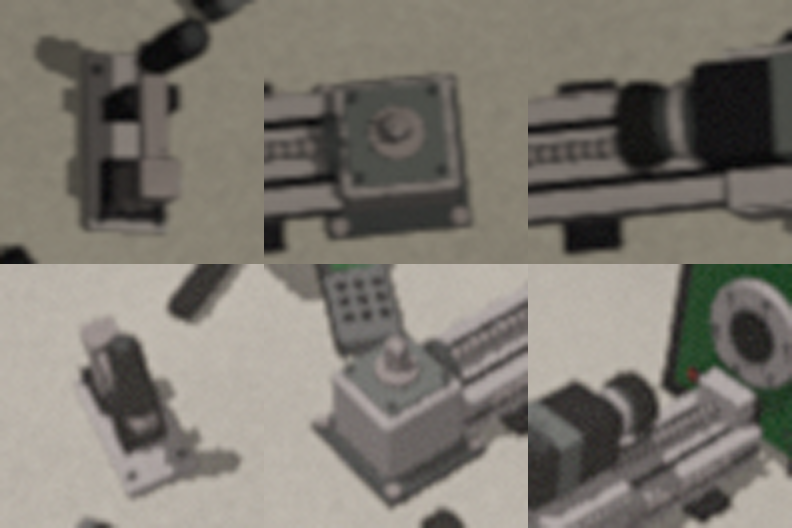

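The crops show the crank's hub low in the rack (top view about (424,243)), with its arm pointing roughly along +x to the grip. The shaft stub is at about (300,213). I'll move over the crank with the wrist camera.

```bash
python3 -m inch '[[0,0,0,0.03,-0.01,-0.02,0.085],[0,0,0,0.045,-0.012,-0.02,0.085],[0,0,0,0.045,-0.015,-0.01,0.085],[0,0,0,0.045,-0.015,-0.01,0.085],[0,0,0,0.045,-0.015,-0.01,0.085],[0,0,0,0.045,-0.015,0,0.085],[0,0,0,0.045,-0.015,0,0.085],[0,0,0.137,0.045,-0.015,0,0.085],[0,0,0.138,0,0,0,0.085],[0,0,0,0,0,0,0.085]]'; python3 - <<'E'
from h import *
s=sense();c=capture("wrist");pickle.dump((c,s),open("pics/w1.pkl","wb"));cv2.imwrite("pics/w1.png",c["image"])
print(np.round(s["tool_pos"]),np.round(s["tool_rot"],3).tolist(),np.round(c["hand_eye"],2).tolist(),np.round(c["camera_matrix"]).tolist(),np.round(s["contact_force"],1))
E
```

```text
t: 1.1
tool_pos: [443.6, -303.4, 300.4]
tool_rot: [[1.0, 0.006, -0.001], [0.006, -1.0, 0.001], [-0.001, -0.001, -1.0]]
contact_force: [0.7, -0.5, -0.3]
width: 85.0
finger_force: 0.0
[ 444. -303.  300.] [[1.0, 0.006, -0.001], [0.006, -1.0, 0.001], [-0.001, -0.001, -1.0]] [[-0.0, -0.95, -0.32, 82.15], [1.0, -0.0, 0.0, -0.52], [-0.0, -0.32, 0.95, -142.5], [0.0, 0.0, 0.0, 1.0]] [[303.0, 0.0, 276.0], [0.0, 303.0, 211.0], [0.0, 0.0, 1.0]] [ 0.7 -0.5 -0.3]
```

View pics/w1.png

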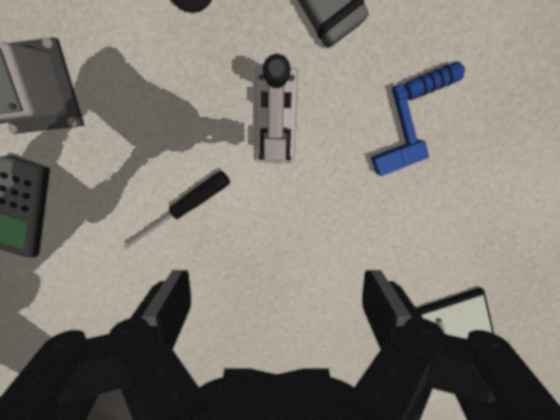

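The wrist view shows the hub top at about (275,149), the arm running up to the black grip top at (277,68), and the blue look-alike at (410,130). Next I measure.

```bash
python3 - <<'E'
from h import *
c,s=pickle.load(open("pics/w1.pkl","rb"));P=cloud(c,s);im=c["image"]
def rep(n,m,z):
    v,u=np.nonzero(m);q=np.c_[u,v];X=onplane(c,q,z,s)
    r=cv2.minAreaRect(X[:,:2].astype(np.float32));print(n,len(u),"px",(u.min(),u.max(),v.min(),v.max()),"centroid",X.mean(0).round(1),"rect",np.round(r[0],1),np.round(r[1],1),round(r[2],1),"depth med",np.round(np.median(P[v,u],0),1))
box=np.zeros(P.shape[:2],bool);box[40:175,240:310]=1
Z=P[...,2]
rep("hubtop",box&(Z>77)&(Z<87)&(P[...,0]<520),82)
rep("arm",box&(Z>69)&(Z<78)&(P[...,0]>505)&(P[...,0]<545),74)
rep("griptop",box&(Z>143),148)
t=pickle.load(open("pics/top.pkl","rb"));T=cloud(t)
b=np.zeros(T.shape[:2],bool);b[190:265,395:450]=1;z=T[...,2]
for n,m in(("t hub",(abs(z-82)<6)&(T[...,0]<510)&(T[...,1]>-320)),("t grip",(z>138)&(T[...,1]>-320))):
    m=m&b;print(n,m.sum(),np.median(T[m],0).round(1),T[m].min(0).round(),T[m].max(0).round())
# gearbox: top plate & shaft
g=np.zeros_like(b);g[190:250,270:330]=1
for n,c2 in(("t box",(abs(z-84)<4)),("t stub",(z>100))):
    m=g&c2;print(n,m.sum(),np.median(T[m],0).round(1),T[m].min(0).round(),T[m].max(0).round(),cv2.minAreaRect(T[m][:,:2].astype(np.float32)))
E
```

```text
hubtop 486 px (np.int64(264), np.int64(286), np.int64(139), np.int64(161)) centroid [ 479.8 -301.2   82. ] rect [ 479.3 -301.2] [25.8 25.7] 89.6 depth med [ 479.6 -301.3   81.9]
arm 705 px (np.int64(261), np.int64(291), np.int64(91), np.int64(127)) centroid [ 527.1 -302.2   74. ] rect [ 524.8 -302.2] [39.4 34.6] 0.3 depth med [ 528.5 -302.2   73.5]
griptop 721 px (np.int64(240), np.int64(308), np.int64(43), np.int64(174)) centroid [ 557.7 -302.5  148. ] rect [ 521.9 -300.3] [115.1  62.5] 0.1 depth med [ 558.6 -302.5  148.2]
t hub 123 [ 481.6 -301.7   82.7] [ 468. -316.   76.] [ 509. -289.   87.]
t grip 102 [ 559.  -299.8  150.5] [ 334. -315.  138.] [ 574.   55. 1153.]
t box 490 [548.4  23.9  85. ] [512. -19.  80.] [591.  68.  88.] ((550.7526245117188, 25.87324333190918), (74.0897216796875, 85.02228546142578), 6.954866409301758)
t stub 51 [547.8  22.3 120.3] [334.  12. 100.] [ 558.   55. 1153.] ((445.99517822265625, 32.818359375), (18.377944946289062, 226.6944580078125), 83.35700225830078)
```

The crank's hub is at (479.5,-301.3) with a heading of about -0.9°. Its size, height and the 79 mm grip offset all agree with what's given. Next, a quick close look at the stub for its angle.

```bash
python3 -m inch '[[0,0,0,0.003,-0.02,0.01,0.085],[0,0,0,0.005,-0.04,0.02,0.085],[0,0,0,0.005,-0.04,0.02,0.085],[0,0,0,0.005,-0.04,0.02,0.085],[0,0,0,0.005,-0.04,0.02,0.085],[0,0,0,0.005,-0.04,0.02,0.085],[0,0,0,0.005,-0.04,0.02,0.085],[0,0,0,0.005,-0.04,0.02,0.085],[0,0,0,0.005,-0.025,0,0.085],[0,0,0,0,-0.02,0,0.085]]'; python3 -m inch '[[0,0,0,0,0,0,0.085],[0,0,0,0,0,0,0.085]]' >/dev/null; python3 - <<'E'
from h import *
s=sense();c=capture("wrist");pickle.dump((c,s),open("pics/w2.pkl","wb"))
P=cloud(c,s);Z=P[...,2];im=c["image"]
print(np.round(s["tool_pos"],1),np.round(s["tool_rot"],3).tolist())
m=(Z>103)&(Z<130)&(abs(P[...,0]-547)<20)&(abs(P[...,1]-22)<20)
v,u=np.nonzero(m);print(len(u),u.min(),u.max(),v.min(),v.max(),np.median(P[m],0))
a,b=int(u.mean()),int(v.mean());
k=im[max(0,b-40):b+40,a-40:a+40];print(a,b)
cv2.imwrite("pics/w2.png",np.hstack([cv2.resize(k,(480,480),interpolation=cv2.INTER_CUBIC),np.vstack([cv2.resize(im,(320,240)),np.zeros((240,320,3),np.uint8)])]))
E
```

```text
t: 2.15
tool_pos: [484.1, 41.2, 150.4]
tool_rot: [[1.0, 0.008, -0.001], [0.008, -1.0, -0.0], [-0.001, 0.0, -1.0]]
contact_force: [0.4, -0.0, -0.5]
width: 84.9
finger_force: 0.0
[484.3  39.7 151.1] [[1.0, 0.006, 0.0], [0.006, -1.0, -0.001], [0.0, 0.001, -1.0]]
665 291 324 121 155 [550.91643015  22.8766773  118.54363098]
307 137
```

View pics/w2.png

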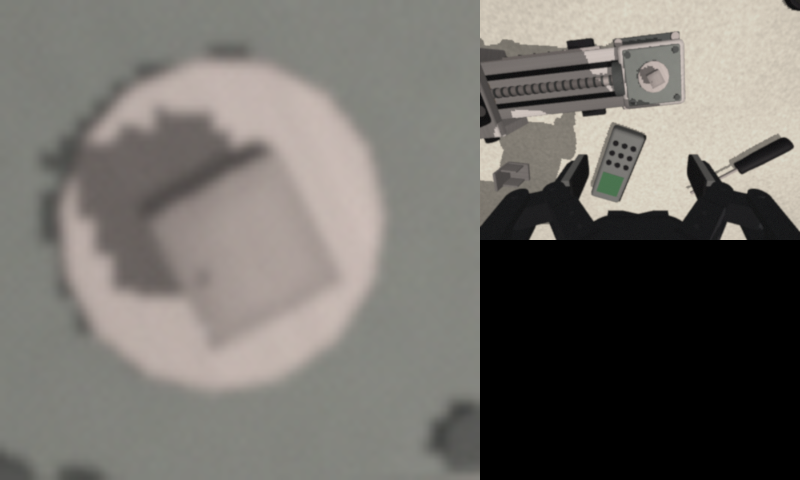

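The crop (6x, origin (267,97)) shows the square stub with corners at about (268,148), (340,278), (212,350) and (150,215), on the pale collar disc centred near (222,224).

```bash
python3 - <<'E'
from h import *
c,s=pickle.load(open("pics/w2.pkl","rb"))
q=np.array([(268,148),(340,278),(212,350),(150,215)])/6.+[267,97]-.42
X=onplane(c,q,116.5,s)[:,:2];d=np.roll(X,-1,0)-X
print("corners",X.round(1).tolist(),"c",X.mean(0).round(1),"len",np.hypot(*d.T).round(1),"ang",(np.degrees(np.arctan2(d[:,1],d[:,0]))%90).round(1))
im=c["image"].astype(int);m=((im[...,2]-im[...,0]>8)).astype(np.uint8) # pinkish collar
w=np.zeros_like(m);w[97:177,267:347]=m[97:177,267:347]
cs=max(cv2.findContours(w,0,1)[0],key=cv2.contourArea)
h=cv2.convexHull(cs)[:,0];E=onplane(c,h,90,s)[:,:2].astype(np.float32);print("collar",cv2.minEnclosingCircle(E),cv2.fitEllipse(E))
q=np.array([(222,224)])/6.+[267,97]-.42;print(onplane(c,q,90,s))
# rail direction from gearbox top edges: plate contour z~84
P=cloud(c,s);g=(abs(P[...,2]-84)<3)&(abs(P[...,0]-550)<50)&(abs(P[...,1]-22)<50)
print("box",g.sum(),cv2.minAreaRect(P[g][:,:2].astype(np.float32)))
t=pickle.load(open("pics/top.pkl","rb"));T=cloud(t)
E
```

```text
corners [[559.8, 20.9], [547.9, 13.5], [541.0, 25.5], [553.7, 31.8]] c [550.6  22.9] len [14.  13.9 14.1 12.5] ang [31.9 29.9 26.4 29.4]
collar ((550.3162841796875, 22.683134078979492), 18.152132034301758) ((550.3111572265625, 22.620222091674805), (35.935062408447266, 36.06813430786133), 116.46991729736328)
[[550.85792529  22.60547037  90.        ]]
box 7778 ((549.251708984375, 29.7503662109375), (66.17103576660156, 81.02752685546875), 6.509605407714844)
```

```bash
python3 -m inch '[[0,0,0,0,0.02,0,0.085],[0,0,0.02,-0.005,0.045,0,0.085],[0,0,0,0,0.045,0,0.085],[0,0,0,0,0.045,0,0.085],[0,0,0,0,0.045,0,0.085],[0,0,0,0,0.045,0,0.07],[0,0,0,0,0.045,0,0.06],[0,0,0,0,0.035,0,0.06],[0,0,0,0,0.016,0,0.06],[0,0,0,0,0,0,0.06]]' ; python3 -m inch '[[0,0,0,0,0,0,0.06],[0,0,0,0,0,0,0.06]]'; python3 - <<'E'
from h import *
s=sense();c=capture("wrist");P=cloud(c,s);Z=P[...,2]
print(np.round(s["tool_pos"],1),np.round(s["tool_rot"],4).tolist())
near=(abs(P[...,1]+301)<35)&(P[...,0]>455)&(P[...,0]<585)
for n,m in(("hub",near&(abs(Z-82)<4)&(P[...,0]<520)),("arm",near&(abs(Z-74)<4)&(P[...,0]>500)&(P[...,0]<535)),("grip",near&(abs(Z-148)<5))):
    if m.sum()>20:print(n,m.sum(),np.median(P[m],0).round(1),cv2.minAreaRect(P[m][:,:2].astype(np.float32)))
E
```

```text
t: 3.4
tool_pos: [474.3, -303.1, 150.8]
tool_rot: [[1.0, -0.019, -0.0], [-0.019, -1.0, -0.0], [-0.0, 0.0, -1.0]]
contact_force: [0.5, -0.6, -0.3]
width: 60.1
finger_force: 0.0
t: 3.6
tool_pos: [475.2, -299.1, 151.0]
tool_rot: [[1.0, -0.015, -0.0], [-0.015, -1.0, 0.001], [-0.0, -0.001, -1.0]]
contact_force: [-0.1, 0.8, -0.1]
width: 59.7
finger_force: 0.0
[ 475.2 -299.1  151. ] [[0.9999, -0.0145, -0.0004], [-0.0145, -0.9999, 0.0006], [-0.0004, -0.0006, -1.0]]
hub 1163 [ 480.8 -300.8   81.8] ((479.7323303222656, -300.71405029296875), (26.438844680786133, 25.722572326660156), 0.23603329062461853)
arm 1232 [ 519.3 -301.7   73.7] ((517.5587768554688, -301.8207702636719), (34.760032653808594, 35.65863800048828), 0.04968475550413132)
grip 2486 [ 559.8 -302.1  148. ] ((559.6749267578125, -302.3493347167969), (25.509462356567383, 25.054718017578125), 88.44670104980469)
```

```bash
python3 -m inch '[[0,0,0,0.0048,0.0018,0.01,0.06],[0,0,0,0,0,0.025,0.06],[0,0,0,0,0,0.025,0.06],[0,0,0,0,0,0.02,0.06],[0,0,0,0,0,0.015,0.06],[0,0,0,0,0,0.007,0.06],[0,0,0,0,0,0,0.06],[0,0,0,0,0,0,0.06],[0,0,0,0,0,0,0.035],[0,0,0,0,0,0,0.03]]' 40; python3 -m inch '[[0,0,0,0,0,0,0.015],[0,0,0,0,0,0,0.015],[0,0,0,0,0,0,0.015],[0,0,0,0,0,0,0.015],[0,0,0,0,0,0,0.015]]' 60
```

```text
t: 4.65
tool_pos: [480.5, -302.5, 49.9]
tool_rot: [[1.0, -0.015, 0.001], [-0.015, -1.0, -0.001], [0.001, 0.001, -1.0]]
contact_force: [-0.9, -0.6, -0.4]
width: 31.6
finger_force: 0.0
t: 5.15
tool_pos: [480.5, -302.4, 49.9]
tool_rot: [[1.0, -0.016, 0.001], [-0.016, -1.0, -0.001], [0.001, 0.001, -1.0]]
contact_force: [-1.2, 2.1, 5.9]
width: 25.1
finger_force: 59.3
```

```bash
python3 -m inch '[[0,0,0,0,0,-0.01,0.015],[0,0,0,0,0,-0.02,0.015],[0,0,0,0,0,-0.03,0.015],[0,0,0,0,0,-0.035,0.015],[0,0,0,0,0,-0.03,0.015],[0,0,0,0.005,-0.02,-0.01,0.015],[0,0,0,0.01,-0.035,0,0.015],[0,0,0,0.01,-0.04,0,0.015],[0,0,0,0.01,-0.04,0,0.015],[0,0,0,0.01,-0.04,0,0.015]]'; python3 -m inch '[[0,0,0,0.01,-0.04,0,0.015],[0,0,0,0.01,-0.04,0,0.015],[0,0,0,0,-0.04,0,0.015],[0,0,0,0,-0.03,0,0.015],[0,0,-0.135,0,0,0,0.015],[0,0,-0.135,0,0,0,0.015],[0,0,-0.135,0,0,0,0.015],[0,0,-0.135,0,0,0,0.015],[0,0,0,0,0,0,0.015],[0,0,0,0,0,0,0.015]]'; python3 - <<'E'
from h import *
s=sense();R=np.array(s["tool_rot"]);p=np.array(s["tool_pos"])
print(p.round(1),np.degrees(np.arctan2(R[1,0],R[0,0])),R.round(3).tolist(),s["qpos"],s["contact_force"])
print("tool shift",(R.T@(np.array([550.8,21.2,175])-p)).round(1))
c=capture("wrist");pickle.dump((c,s),open("pics/w3.pkl","wb"));cv2.imwrite("pics/w3.png",c["image"])
P=cloud(c,s);bz=p[2]-37.9
print("bottom z",bz)
for n,m in (("hubtop",(abs(P[...,2]-bz-70)<3)),("grip",abs(P[...,2]-bz-136)<4)):
    m=m&(np.hypot(P[...,0]-p[0],P[...,1]-p[1])<100);print(n,m.sum(),np.median(P[m],0) if m.sum() else 0)
E
```

```text
t: 6.15
tool_pos: [527.4, -126.4, 183.8]
tool_rot: [[1.0, -0.016, -0.001], [-0.016, -1.0, 0.0], [-0.001, -0.0, -1.0]]
contact_force: [0.3, -0.4, -3.5]
width: 25.0
finger_force: 59.6
t: 7.15
tool_pos: [549.8, 21.7, 183.8]
tool_rot: [[0.867, 0.498, -0.001], [0.498, -0.867, -0.0], [-0.001, -0.0, -1.0]]
contact_force: [-0.1, -0.1, -5.0]
width: 25.0
finger_force: 59.9
[549.8  21.7 183.8] 29.836075925785288 [[0.867, 0.498, -0.001], [0.498, -0.867, -0.0], [-0.001, -0.0, -1.0]] [-9.97582026e-02  4.29768956e-01  1.52625987e+00 -1.64920264e-04
  1.18647194e+00  9.50362434e-01] [-0.12945973 -0.12462863 -4.97766471]
tool shift [0.6 0.9 8.8]
bottom z 145.9312322661158
hubtop 3460 [551.21740981  22.79186217 215.76922804]
grip 588 [570.25051771  25.03114809 278.62313056]
```

```bash
python3 -m inch '[[0,0,0,0.0006,0.0009,0.005,0.015],[0,0,0,0,0,0.008,0.015],[0,0,0,0,0,0.006,0.015],[0,0,0,0,0,0.004,0.015],[0,0,0,0,0,0.002,0.015],[0,0,0,0,0,0,0.015]]';  python3 -m inch '[[0,0,0,0,0,0.0015,0.015],[0,0,0,0,0,0.0015,0.015],[0,0,0,0,0,0.0015,0.015],[0,0,0,0,0,0,0.015]]'
```

```text
t: 7.8
tool_pos: [551.0, 21.3, 158.6]
tool_rot: [[0.866, 0.501, -0.001], [0.501, -0.866, -0.0], [-0.001, -0.0, -1.0]]
contact_force: [-0.0, 0.6, -4.5]
width: 25.2
finger_force: 59.9
t: 8.2
tool_pos: [551.1, 21.3, 154.4]
tool_rot: [[0.866, 0.501, -0.0], [0.501, -0.866, -0.0], [-0.0, -0.0, -1.0]]
contact_force: [0.5, -0.3, -4.4]
width: 24.8
finger_force: 59.9
```

```bash
python3 -m inch '[[0,0,0,0,0,0.001,0.015],[0,0,0,0,0,0.001,0.015],[0,0,0,0,0,0,0.015]]'
```

```text
t: 8.5
tool_pos: [551.1, 21.2, 152.4]
tool_rot: [[0.866, 0.501, -0.0], [0.501, -0.866, -0.0], [-0.0, -0.0, -1.0]]
contact_force: [-0.0, -0.2, -4.3]
width: 25.1
finger_force: 59.9
```

```bash
python3 -m inch '[[0,0,0,0,0,0.0015,0.015],[0,0,0,0,0,0.0015,0.015],[0,0,0,0,0,0,0.015]]'; python3 -m inch '[[0,0,0,0,0,0.002,0.015],[0,0,0,0,0,0.002,0.015],[0,0,0,0,0,0.002,0.015],[0,0,0,0,0,0,0.015]]'
```

```text
t: 8.8
tool_pos: [551.0, 21.2, 149.2]
tool_rot: [[0.866, 0.501, -0.001], [0.501, -0.866, -0.0], [-0.0, -0.0, -1.0]]
contact_force: [-0.9, -0.5, -3.6]
width: 25.1
finger_force: 59.9
t: 9.2
tool_pos: [550.9, 21.3, 143.1]
tool_rot: [[0.866, 0.501, -0.001], [0.501, -0.866, -0.0], [-0.001, -0.0, -1.0]]
contact_force: [0.4, -0.8, -4.3]
width: 25.0
finger_force: 59.9
```

Slipping on freely: the mouth is at about 105. I'll continue to the collar (TCP about 128).

```bash
python3 -m inch '[[0,0,0,0,0,0.002,0.015],[0,0,0,0,0,0.003,0.015],[0,0,0,0,0,0.003,0.015],[0,0,0,0,0,0.003,0.015],[0,0,0,0,0,0.002,0.015],[0,0,0,0,0,0,0.015]]'; python3 -m inch '[[0,0,0,0,0,0.001,0.015],[0,0,0,0,0,0.001,0.015],[0,0,0,0,0,0,0.015]]'
```

```text
t: 9.8
tool_pos: [550.9, 21.3, 130.1]
tool_rot: [[0.866, 0.501, -0.001], [0.501, -0.866, 0.0], [-0.001, -0.0, -1.0]]
contact_force: [-0.4, -0.4, -3.9]
width: 25.4
finger_force: 60.0
t: 10.1
tool_pos: [551.1, 21.2, 128.4]
tool_rot: [[0.866, 0.501, -0.0], [0.501, -0.866, -0.0], [-0.0, 0.0, -1.0]]
contact_force: [-0.3, -0.2, -5.0]
width: 25.1
finger_force: 59.9
```

```bash
python3 -m inch '[[0,0,0,0,0,0.0007,0.015],[0,0,0,0,0,0,0.015]]'; python3 -m inch '[[0,0,0,0,0,0.0007,0.015],[0,0,0,0,0,0,0.015]]'
```

```text
t: 10.3
tool_pos: [551.3, 21.2, 128.0]
tool_rot: [[0.866, 0.501, 0.0], [0.501, -0.866, -0.0], [0.0, 0.0, -1.0]]
contact_force: [0.5, -0.4, -4.5]
width: 25.4
finger_force: 60.0
t: 10.5
tool_pos: [551.3, 21.3, 127.8]
tool_rot: [[0.866, 0.501, 0.001], [0.501, -0.866, -0.0], [0.001, 0.001, -1.0]]
contact_force: [-1.6, 0.1, 3.3]
width: 25.0
finger_force: 61.0
```

```bash
python3 -m inch '[[0,0,0,0,0,0,0.015],[0,0,0,0,0,0,0.03],[0,0,0,0,0,0,0.06],[0,0,0,0,0,0,0.07],[0,0,0,0,0,0,0.07],[0,0,0,0,0,-0.01,0.07],[0,0,0,0,0,-0.03,0.07],[0,0,0,0,0,-0.035,0.07],[0,0,0,0,0,-0.03,0.07],[0,0,0,0,0,-0.015,0.07]]'; python3 -m inch '[[0,0,0,0,0,-0.02,0.07],[0,0,0,0,0,0,0.07]]';python3 - <<'E'
from h import *
s=sense();c=capture("wrist");pickle.dump((c,s),open("pics/w4.pkl","wb"));P=cloud(c,s);p=np.array(s["tool_pos"]);R=np.array(s["tool_rot"])
print(p.round(1))
near=np.hypot(P[...,0]-586,P[...,1]-41)<70
for n,h in(("hub",160),("grip",226)):
    m=near&(abs(P[...,2]-h)<4)
    if n=="hub": m&=np.hypot(P[...,0]-551,P[...,1]-21)<25
    print(n,m.sum(),np.median(P[m],0).round(1) if m.any() else 0,cv2.minAreaRect(P[m][:,:2].astype(np.float32)))
cv2.imwrite("pics/w4.png",c["image"])
E
```

```text
t: 11.5
tool_pos: [552.2, 21.2, 251.0]
tool_rot: [[0.866, 0.501, 0.005], [0.501, -0.866, -0.001], [0.004, 0.003, -1.0]]
contact_force: [-0.2, -1.2, 0.7]
width: 70.1
finger_force: 0.0
t: 11.7
tool_pos: [552.4, 21.2, 270.5]
tool_rot: [[0.866, 0.501, 0.006], [0.501, -0.866, -0.001], [0.005, 0.004, -1.0]]
contact_force: [0.8, 0.0, 0.3]
width: 70.3
finger_force: 0.0
[552.4  21.2 270.5]
hub 833 [554.5  23.7 160.3] ((553.6869506835938, 23.694072723388672), (25.629331588745117, 25.418842315673828), 30.46192169189453)
grip 752 [624.9  65.  224.5] ((625.0620727539062, 65.47196960449219), (22.388578414916992, 22.00041389465332), 30.838037490844727)
```

View pics/w4.png

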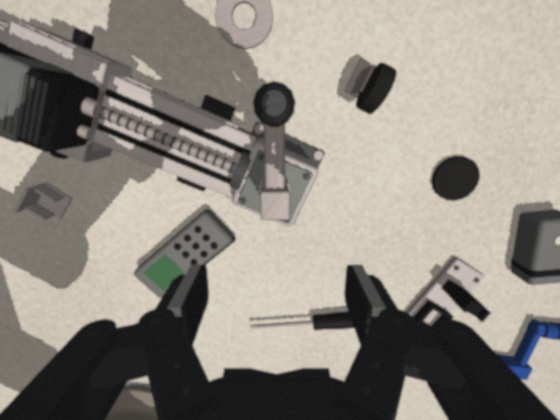

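The view shows the crank seated on the shaft with the hub top at (275,204), and the grip top at (274,103), free of everything. Next I grip the sleeve.

```bash
python3 -m inch '[[0,0,0,0.02,0,0,0.06],[0,0,0,0.03,-0.001,0,0.06],[0,0,0,0.0285,0,0.005,0.06],[0,0,0,0,0,0.015,0.06],[0,0,0,0,0,0.025,0.06],[0,0,0,0,0,0.025,0.06],[0,0,0,0,0,0.02,0.06],[0,0,0,0,0,0.008,0.06],[0,0,0,0,0,0,0.06],[0,0,0,0,0,0,0.035]]'; python3 -m inch '[[0,0,0,0,0,0,0.015],[0,0,0,0,0,0,0.015],[0,0,0,0,0,0,0.015],[0,0,0,0,0,0,0.015],[0,0,0,0,0,0,0.015]]' 40
```

```text
t: 12.75
tool_pos: [618.9, 61.4, 169.6]
tool_rot: [[0.866, 0.501, 0.001], [0.501, -0.866, -0.0], [0.001, 0.0, -1.0]]
contact_force: [0.3, 0.5, 0.2]
width: 46.6
finger_force: 0.0
t: 13.25
tool_pos: [619.4, 61.5, 170.1]
tool_rot: [[0.866, 0.501, 0.003], [0.501, -0.866, 0.0], [0.002, 0.001, -1.0]]
contact_force: [2.3, 2.6, 5.3]
width: 25.4
finger_force: 39.3
```

```bash
python3 -m inch '[[0,0,0,-0.0012,0.0139,0,0.015],[0,0,0,-0.0036,0.0135,0,0.015],[0,0,0,-0.0059,0.0126,0,0.015],[0,0,0,-0.008,0.0114,0,0.015],[0,0,0,-0.0099,0.0099,0,0.015],[0,0,0,-0.0114,0.008,0,0.015],[0,0,0,-0.0126,0.0059,0,0.015],[0,0,0,-0.0135,0.0036,0,0.015],[0,0,0,-0.0139,0.0012,0,0.015],[0,0,0,0,0,0,0.015]]'
```

```text
t: 14.25
tool_pos: [590.5, -49.9, 171.8]
tool_rot: [[0.867, 0.499, 0.006], [0.499, -0.867, -0.001], [0.004, 0.004, -1.0]]
contact_force: [1.9, -0.9, 13.0]
width: 25.2
finger_force: 44.7
```

```bash
python3 -m inch '[[0,0,0,-0.0139,-0.0012,-0.0005,0.015],[0,0,0,-0.0135,-0.0036,-0.0005,0.015],[0,0,0,-0.0126,-0.0059,0,0.015],[0,0,0,-0.0114,-0.008,0,0.015],[0,0,0,-0.0099,-0.0099,0,0.015],[0,0,0,-0.008,-0.0114,0,0.015],[0,0,0,-0.0059,-0.0126,0,0.015],[0,0,0,-0.0036,-0.0135,0,0.015],[0,0,0,-0.0012,-0.0139,0,0.015],[0,0,0,0,0,0,0.015]]'
```

```text
t: 15.25
tool_pos: [476.8, -21.7, 172.7]
tool_rot: [[0.865, 0.501, -0.005], [0.501, -0.865, -0.006], [-0.007, 0.003, -1.0]]
contact_force: [-21.3, -13.9, 31.4]
width: 25.0
finger_force: 42.2
```

```bash
python3 -m inch '[[0,0,0,0,0,0,0.015],[0,0,0,0,0,0,0.015]]'; python3 - <<'E'
from h import *
s=sense();print(np.round(s["torque"],2),s["qpos"],s["tau"])
w=capture("wrist");t=capture("scene");cv2.imwrite("pics/a5.png",np.hstack([cv2.resize(w["image"],(400,300)),cv2.resize(t["image"][120:270,200:400],(400,300),interpolation=cv2.INTER_CUBIC)]))
E
```

```text
t: 15.45
tool_pos: [476.9, -22.2, 172.7]
tool_rot: [[0.865, 0.501, -0.006], [0.501, -0.865, -0.006], [-0.008, 0.002, -1.0]]
contact_force: [-21.4, -12.5, 34.0]
width: 25.3
finger_force: 42.3
[-1.75  3.24 -0.07] [-0.20254939  0.31834176  1.73556029 -0.00777883  1.09200644  0.84711082] [ 6.74558267e+00 -2.44646627e+01 -2.13098985e+01  4.21846434e+00
 -5.46114519e+00  7.60361017e-04]
```

View pics/a5.png

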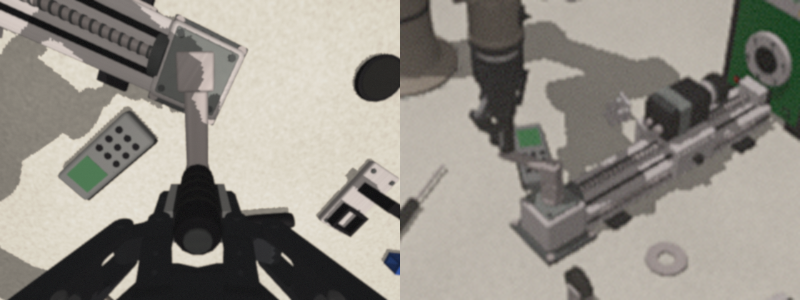

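The wrist view shows the grip held at (197,215) in the left half, with the arm running to the hub at (197,75). The right half shows the hub tilted slightly under my side load. I'll release to relieve the load, re-measure, and regrip lightly.

```bash
python3 -m inch '[[0,0,0,0,0,0,0.03],[0,0,0,0,0,0,0.05],[0,0,0,0,0,0,0.06],[0,0,0,0,0,0,0.06]]'; python3 - <<'E'
from h import *
s=sense();w=capture("wrist");P=cloud(w,s);p=np.array(s["tool_pos"]);R=np.array(s["tool_rot"])
sh=np.array([551.2,21.2])
m=(abs(P[...,2]-160)<6)&(np.hypot(P[...,0]-551,P[...,1]-21)<22);q=P[m];print("hub",m.sum(),np.median(q,0).round(1));A=np.c_[q[:,:2]-q[:,:2].mean(0),np.ones(len(q))];k=np.linalg.lstsq(A,q[:,2],rcond=None)[0];print("slope",k.round(3))
m=(abs(P[...,2]-224)<8)&(np.hypot(P[...,0]-482,P[...,1]+19)<30);q=P[m];print("grip",m.sum(),np.median(q,0).round(1),q[:,2].max())
for n in("scene","top"):
    c=capture(n);pickle.dump(c,open(f"pics/{n}2.pkl","wb"))
    C0=cloud(pickle.load(open(f"pics/{n}.pkl","rb")));C=cloud(c)
    y=np.array([-.1,.995])  # rail direction approx
    for nm,X in(("0",C0),("now",C)):
        b=(X[...,2]>125)&(X[...,2]<158)&(abs(X[...,0]-515)<45)&(X[...,1]>150)&(X[...,1]<470)
        d=X[b][:,1];print(n,nm,"camera y range",np.percentile(d,[1,99]).round(1),end=" ")
        f=(X[...,2]>60)&(X[...,2]<200)&(abs(X[...,0]-505)<60)&(X[...,1]>470)&(X[...,1]<540);print("flange",f.sum(),np.percentile(X[f][:,1],[2,20,50]).round(1))
E
```

```text
t: 15.95
tool_pos: [479.9, -18.7, 169.5]
tool_rot: [[0.866, 0.501, -0.001], [0.501, -0.866, 0.0], [-0.001, -0.001, -1.0]]
contact_force: [1.0, -0.3, 0.3]
width: 60.1
finger_force: 0.0
hub 3011 [550.4  22.4 159.9]
slope [1.00000e-03 4.00000e-03 1.59841e+02]
grip 3965 [486.9 -18.  225.2] 231.98574138023253
scene 0 camera y range [206.6 359.5] flange 998 [472.9 496.8 502.9]
scene now camera y range [226.5 381.4] flange 983 [474.4 496.7 503.5]
top 0 camera y range [204.  357.1] flange 1280 [473.6 494.4 500.4]
top now camera y range [226.4 379. ] flange 1275 [473.6 494.3 500.5]
```

```bash
python3 -m inch '[[0,0,0,0.002,0,0.004,0.06],[0,0,0,0,0,0,0.04],[0,0,0,0,0,0,0.02],[0,0,0,0,0,0,0.015],[0,0,0,0,0,0,0.015],[0,0,0,0,0,0,0.015]]' 20;  python3 -m inch '[[0,0,0,0.0012,-0.0139,0,0.015],[0,0,0,0.0036,-0.0135,0,0.015],[0,0,0,0.0059,-0.0126,0,0.015],[0,0,0,0.008,-0.0114,0,0.015],[0,0,0,0,0,0,0.015]]'
```

```text
t: 16.7
tool_pos: [482.3, -18.0, 166.4]
tool_rot: [[0.866, 0.501, 0.001], [0.501, -0.866, -0.001], [0.001, 0.001, -1.0]]
contact_force: [1.4, -2.2, 0.6]
width: 25.5
finger_force: 20.8
t: 17.2
tool_pos: [472.4, 38.2, 166.1]
tool_rot: [[0.865, 0.502, 0.0], [0.502, -0.865, 0.001], [0.001, -0.001, -1.0]]
contact_force: [0.9, 0.3, -0.3]
width: 25.4
finger_force: 20.9
```

```bash
python3 -m inch '[[0,0,0,0.0099,-0.0099,0,0.015],[0,0,0,0.0114,-0.008,0,0.015],[0,0,0,0.0126,-0.0059,0,0.015],[0,0,0,0.0135,-0.0036,0,0.015],[0,0,0,0.0139,-0.0012,0,0.015],[0,0,0,0,0,0,0.015]]';  python3 -m inch '[[0,0,0,0.0139,0.0012,0,0.015],[0,0,0,0.0135,0.0036,0,0.015],[0,0,0,0.0126,0.0059,0,0.015],[0,0,0,0.0114,0.008,0,0.015],[0,0,0,0,0,0,0.015]]'
```

```text
t: 17.8
tool_pos: [512.1, 93.2, 166.1]
tool_rot: [[0.865, 0.502, 0.0], [0.502, -0.865, 0.001], [0.001, -0.001, -1.0]]
contact_force: [0.5, -0.0, 4.9]
width: 25.2
finger_force: 21.7
t: 18.3
tool_pos: [565.8, 102.4, 166.2]
tool_rot: [[0.866, 0.501, 0.001], [0.501, -0.866, 0.002], [0.002, -0.002, -1.0]]
contact_force: [0.6, 3.3, 6.0]
width: 25.5
finger_force: 21.3
```

```bash
python3 -m inch '[[0,0,0,0.0094,0.0106,0,0.015],[0,0,0,0.0075,0.0119,0,0.015],[0,0,0,0.0059,0.0126,0,0.015],[0,0,0,0.0036,0.0135,0,0.015],[0,0,0,0.0012,0.0139,0,0.015],[0,0,0,0,0,0,0.015]]';  python3 -m inch '[[0,0,0,-0.0012,0.0139,0,0.015],[0,0,0,-0.0036,0.0135,0,0.015],[0,0,0,-0.0059,0.0126,0,0.015],[0,0,0,-0.008,0.0114,0,0.015],[0,0,0,0,0,0,0.015]]'
```

```text
t: 18.9
tool_pos: [622.1, 61.5, 166.8]
tool_rot: [[0.866, 0.5, 0.004], [0.5, -0.866, 0.003], [0.005, -0.0, -1.0]]
contact_force: [3.6, 3.9, 5.2]
width: 25.2
finger_force: 21.0
t: 19.4
tool_pos: [630.4, 6.4, 166.7]
tool_rot: [[0.866, 0.499, 0.002], [0.499, -0.866, 0.001], [0.003, 0.0, -1.0]]
contact_force: [4.0, 0.3, 5.5]
width: 25.5
finger_force: 21.0
```

```bash
python3 -m inch '[[0,0,0,-0.0103,0.0096,0,0.015],[0,0,0,-0.0118,0.0077,0,0.015],[0,0,0,-0.0126,0.0059,0,0.015],[0,0,0,-0.0135,0.0036,0,0.015],[0,0,0,-0.0139,0.0012,0,0.015],[0,0,0,-0.0139,-0.0012,0,0.015],[0,0,0,-0.0135,-0.0036,0,0.015],[0,0,0,-0.0126,-0.0059,0,0.015],[0,0,0,-0.0114,-0.008,0,0.015],[0,0,0,0,0,0,0.015]]';  python3 -m inch '[[0,0,0,-0.0099,-0.0099,0,0.015],[0,0,0,-0.008,-0.0114,0,0.015],[0,0,0,-0.0059,-0.0126,0,0.015],[0,0,0,-0.0036,-0.0135,0,0.015],[0,0,0,-0.0012,-0.0139,0,0.015],[0,0,0,0,0,0,0.015]]'
```

```text
t: 20.4
tool_pos: [534.3, -56.4, 165.9]
tool_rot: [[0.866, 0.501, -0.002], [0.501, -0.866, 0.002], [-0.001, -0.003, -1.0]]
contact_force: [0.2, 3.6, 1.4]
width: 25.5
finger_force: 20.8
t: 21.0
tool_pos: [481.0, -17.6, 165.7]
tool_rot: [[0.865, 0.502, 0.001], [0.502, -0.865, 0.001], [0.002, 0.0, -1.0]]
contact_force: [6.2, 2.6, -3.2]
width: 25.7
finger_force: 20.5
```

```bash
python3 -m inch '[[0,0,0,0.0012,-0.0139,0,0.015],[0,0,0,0.0036,-0.0135,0,0.015],[0,0,0,0.0059,-0.0126,0,0.015],[0,0,0,0.008,-0.0114,0,0.015],[0,0,0,0.0099,-0.0099,0,0.015],[0,0,0,0.0114,-0.008,0,0.015],[0,0,0,0.0126,-0.0059,0,0.015],[0,0,0,0.0135,-0.0036,0,0.015],[0,0,0,0.0139,-0.0012,0,0.015],[0,0,0,0,0,0,0.015]]';  python3 -m inch '[[0,0,0,0.0139,0.0012,0,0.015],[0,0,0,0.0135,0.0036,0,0.015],[0,0,0,0.0126,0.0059,0,0.015],[0,0,0,0.0114,0.008,0,0.015],[0,0,0,0.0099,0.0099,0,0.015],[0,0,0,0.008,0.0114,0,0.015],[0,0,0,0.0059,0.0126,0,0.015],[0,0,0,0.0036,0.0135,0,0.015],[0,0,0,0,0,0,0.015]]'; python3 - <<'E'
from h import *
for n in("scene","top"):
    c=capture(n);pickle.dump(c,open(f"pics/{n}3.pkl","wb"));X=cloud(c)
    b=(X[...,2]>125)&(X[...,2]<158)&(abs(X[...,0]-510)<40)&(X[...,1]>210)&(X[...,1]<485)
    print(n,"camera y",np.percentile(X[b][:,1],[1,99]).round(1))
    f=(X[...,2]>60)&(X[...,2]<200)&(abs(X[...,0]-495)<45)&(X[...,1]>485)&(X[...,1]<520);print("flange",f.sum(),np.percentile(X[f][:,1],[2,20,50]).round(1))
c=pickle.load(open("pics/scene3.pkl","rb"));d=pickle.load(open("pics/top3.pkl","rb"))
cv2.imwrite("pics/gap.png",np.hstack([cv2.resize(c["image"][120:200,310:410],(400,320),interpolation=cv2.INTER_CUBIC),cv2.resize(d["image"][190:270,90:190],(400,320),interpolation=cv2.INTER_CUBIC)]))
E
```

```text
t: 22.0
tool_pos: [510.7, 92.2, 166.1]
tool_rot: [[0.865, 0.502, -0.0], [0.502, -0.865, 0.001], [0.0, -0.001, -1.0]]
contact_force: [-0.8, 1.1, 5.7]
width: 25.5
finger_force: 22.0
t: 22.9
tool_pos: [613.5, 74.2, 166.6]
tool_rot: [[0.866, 0.5, 0.004], [0.5, -0.866, 0.003], [0.005, -0.001, -1.0]]
contact_force: [4.4, 4.2, 6.4]
width: 25.3
finger_force: 21.5
scene camera y [303.8 457. ]
flange 628 [490.1 496.9 501.7]
top camera y [300.  452.1]
flange 885 [490.3 495.2 499.4]
```

View pics/gap.png

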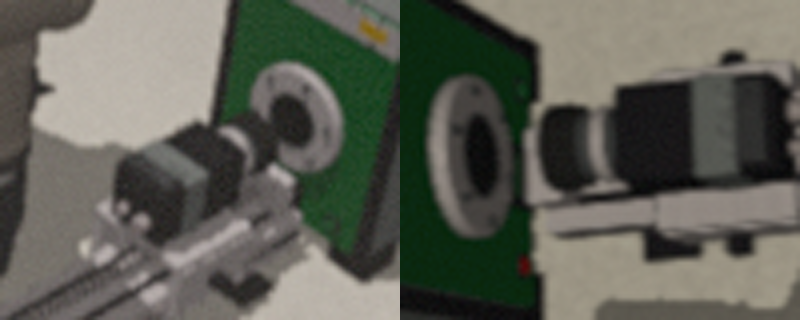

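The gap view shows a clear gap between the hood (left crop (262,140), right crop (545,150)) and the flange ring. That's about 40 mm, or roughly 290° of crank. I'll wind about 200° more before feeling.

```bash
python3 -m inch '[[0,0,0,0.0008,0.0139,0,0.015],[0,0,0,-0.0018,0.0139,0,0.015],[0,0,0,-0.0038,0.0133,0,0.015],[0,0,0,-0.0059,0.0126,0,0.015],[0,0,0,-0.008,0.0114,0,0.015],[0,0,0,-0.0099,0.0099,0,0.015],[0,0,0,-0.0114,0.008,0,0.015],[0,0,0,-0.0126,0.0059,0,0.015],[0,0,0,-0.0135,0.0036,0,0.015],[0,0,0,0,0,0,0.015]]';  python3 -m inch '[[0,0,0,-0.0139,0.0012,0,0.015],[0,0,0,-0.0139,-0.0012,0,0.015],[0,0,0,-0.0135,-0.0036,0,0.015],[0,0,0,-0.0126,-0.0059,0,0.015],[0,0,0,-0.0114,-0.008,0,0.015],[0,0,0,-0.0099,-0.0099,0,0.015],[0,0,0,-0.008,-0.0114,0,0.015],[0,0,0,-0.0059,-0.0126,0,0.015],[0,0,0,-0.0036,-0.0135,0,0.015],[0,0,0,0,0,0,0.015]]'; python3 - <<'E'
from h import *
for n in("scene","top"):
    c=capture(n);pickle.dump(c,open(f"pics/{n}4.pkl","wb"));X=cloud(c);im=c["image"].astype(int)
    sat=im.max(2)-im.min(2)
    b=(X[...,2]>125)&(X[...,2]<158)&(abs(X[...,0]-510)<40)&(X[...,1]>230)&(X[...,1]<488)&(im.max(2)<70)
    s0=X[b]@np.array([-.113,.9936,0]);print(n,"camera s",np.percentile(s0,[1,99]).round(1))
    f=(X[...,2]>80)&(X[...,2]<190)&(abs(X[...,0]-497)<60)&(X[...,1]>480)&(X[...,1]<520)&(sat<25)&(im.max(2)>90)
    q=X[f];print("flange ring",f.sum(),q.mean(0).round(1),np.percentile(q@np.array([-.113,.9936,0]),[5,25,50,75,95]).round(1))
    for k in(c,):
        g=(X[...,2]>84)&0
# hood outline in the wide views via shaft distance
E
```

```text
t: 24.0
tool_pos: [600.4, -40.9, 166.6]
tool_rot: [[0.866, 0.5, 0.001], [0.5, -0.866, 0.0], [0.001, 0.0, -1.0]]
contact_force: [2.2, -1.3, 4.7]
width: 25.3
finger_force: 21.4
t: 25.0
tool_pos: [488.0, -28.2, 165.6]
tool_rot: [[0.865, 0.501, 0.001], [0.501, -0.865, 0.003], [0.003, -0.002, -1.0]]
contact_force: [5.4, 5.1, -4.3]
width: 25.7
finger_force: 20.6
scene camera s [270.4 419.1]
flange ring 292 [506.6 500.7 146. ] [434.1 438.1 440.3 442.4 448.6]
top camera s [271.3 419.1]
flange ring 147 [486.6 500.9 172.7] [438.7 440.8 443.1 445.5 447.3]
```

```bash
cat > f.py <<'E'
from h import *
s=sense();R=np.array(s["tool_rot"]);p=np.array(s["tool_pos"])-[551.2,21.2,0];th=np.arctan2(p[1],p[0]);F=np.array(s["contact_force"])
t=np.array([np.sin(th),-np.cos(th)]);r=np.array([np.cos(th),np.sin(th)])
print("phi",round((30.1-np.degrees(th))%360,1),"r",np.hypot(p[0],p[1]).round(1),"Ftan(resist)",-round(t@F[:2],1),"Frad(out)",round(r@F[:2],1),"qd",np.abs(s["qd"]).max().round(3))
E
python3 -m inch '[[0,0,0,-0.0007,-0.0139,0,0.015],[0,0,0,0.0017,-0.0139,0,0.015],[0,0,0,0.0036,-0.0135,0,0.015],[0,0,0,0.0059,-0.0126,0,0.015],[0,0,0,0.008,-0.0114,0,0.015],[0,0,0,0.0099,-0.0099,0,0.015]]';python3 f.py;python3 -m inch '[[0,0,0,0.0057,-0.004,0,0.015],[0,0,0,0.0057,-0.004,0,0.015],[0,0,0,0.0063,-0.003,0,0.015],[0,0,0,0.0063,-0.003,0,0.015]]';python3 f.py
```

```text
t: 25.7
tool_pos: [474.9, 48.7, 165.9]
tool_rot: [[0.865, 0.501, 0.0], [0.501, -0.865, -0.002], [-0.001, 0.002, -1.0]]
contact_force: [3.8, -5.9, -1.3]
width: 25.6
finger_force: 21.5
phi 229.9 r 81.1 Ftan(resist) 4.2 Frad(out) -5.5 qd 0.293
t: 26.1
tool_pos: [488.1, 72.6, 166.0]
tool_rot: [[0.866, 0.501, -0.001], [0.501, -0.866, -0.001], [-0.001, -0.0, -1.0]]
contact_force: [0.3, -4.4, 1.7]
width: 25.5
finger_force: 21.9
phi 249.3 r 81.4 Ftan(resist) 3.2 Frad(out) -3.1 qd 0.127
```

```bash
python3 -m inch '[[0,0,0,0.0067,-0.002,0,0.015],[0,0,0,0.0067,-0.0015,0,0.015],[0,0,0,0.007,-0.0006,0,0.015],[0,0,0,0.007,-0.0006,0,0.015]]';python3 f.py;python3 -m inch '[[0,0,0,0.007,0.0006,0,0.015],[0,0,0,0.007,0.0006,0,0.015]]';python3 f.py; python3 - <<'E'
from h import *
for n in("scene","top"):
    c=capture(n);pickle.dump(c,open(f"pics/{n}5.pkl","wb"));X=cloud(c);im=c["image"].astype(int)
    b=(X[...,2]>125)&(X[...,2]<158)&(abs(X[...,0]-510)<40)&(X[...,1]>230)&(X[...,1]<500)&(im.max(2)<70)
    print(n,np.percentile(X[b]@np.array([-.113,.9936,0]),[1,99]).round(1))
c=pickle.load(open("pics/scene5.pkl","rb"));d=pickle.load(open("pics/top5.pkl","rb"))
cv2.imwrite("pics/gap2.png",np.hstack([cv2.resize(c["image"][120:180,340:415],(400,320),interpolation=cv2.INTER_CUBIC),cv2.resize(d["image"][200:260,90:165],(400,320),interpolation=cv2.INTER_CUBIC)]))
E
```

```text
t: 26.5
tool_pos: [509.1, 91.2, 166.1]
tool_rot: [[0.866, 0.501, -0.002], [0.501, -0.866, 0.001], [-0.001, -0.002, -1.0]]
contact_force: [-4.1, -1.5, 3.3]
width: 25.6
finger_force: 22.1
phi 269.1 r 81.7 Ftan(resist) 4.3 Frad(out) 0.9 qd 0.172
t: 26.7
tool_pos: [521.6, 97.5, 166.1]
tool_rot: [[0.866, 0.501, -0.002], [0.501, -0.866, 0.002], [-0.001, -0.003, -1.0]]
contact_force: [-5.1, 0.3, 5.9]
width: 25.2
finger_force: 22.1
phi 278.9 r 81.8 Ftan(resist) 4.6 Frad(out) 2.1 qd 0.188
scene [284.  435.2]
top [286.2 438.7]
```

View pics/gap2.png

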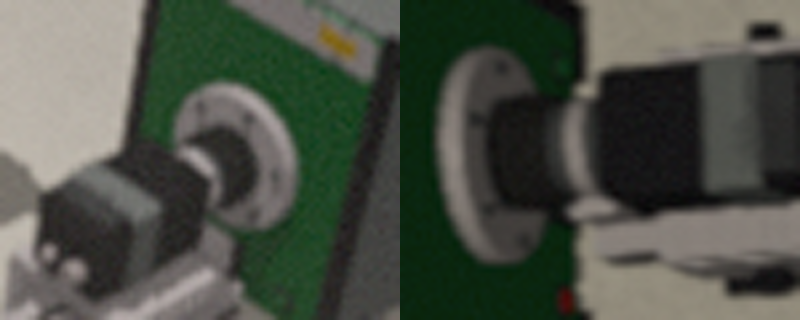

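The hood now almost touches the flange ring (left crop (235,165), right crop (500,150)). From here I go in 3° rows, reading the winding force.

```bash
python3 -m inch '[[0,0,0,0.0041,0.0008,0,0.015],[0,0,0,0.0041,0.0011,0,0.015]]' | grep t:;python3 f.py;python3 -m inch '[[0,0,0,0.004,0.0013,0,0.015],[0,0,0,0.0039,0.0015,0,0.015]]'|grep t:;python3 f.py
```

```text
t: 27.0
tool_rot: [[0.866, 0.501, -0.002], [0.501, -0.866, 0.002], [-0.001, -0.003, -1.0]]
phi 284.8 r 81.9 Ftan(resist) 4.4 Frad(out) 2.8 qd 0.122
t: 27.2
tool_rot: [[0.866, 0.501, -0.002], [0.501, -0.866, 0.003], [-0.0, -0.004, -1.0]]
phi 290.7 r 82.0 Ftan(resist) 3.8 Frad(out) 3.7 qd 0.12
```

```bash
python3 -m inch '[[0,0,0,0.0037,0.002,0,0.015],[0,0,0,0.0036,0.0022,0,0.015]]' | grep t:;python3 f.py;python3 -m inch '[[0,0,0,0.0036,0.0021,0,0.015],[0,0,0,0.0035,0.0023,0,0.015]]'|grep t:;python3 f.py
```

```text
t: 27.4
tool_rot: [[0.866, 0.501, -0.002], [0.501, -0.866, 0.004], [0.001, -0.005, -1.0]]
phi 296.7 r 81.8 Ftan(resist) 3.3 Frad(out) 7.0 qd 0.119
t: 27.6
tool_rot: [[0.866, 0.501, -0.001], [0.501, -0.866, 0.005], [0.001, -0.005, -1.0]]
phi 302.7 r 81.8 Ftan(resist) 3.0 Frad(out) 6.8 qd 0.118
```

```bash
python3 -m inch '[[0,0,0,0.0034,0.0024,0,0.015],[0,0,0,0.0033,0.0026,0,0.015]]' | grep t:;python3 f.py;python3 -m inch '[[0,0,0,0.0031,0.0028,0,0.015],[0,0,0,0.003,0.0029,0,0.015]]'|grep t:;python3 f.py
```

```text
t: 27.8
tool_rot: [[0.866, 0.501, -0.001], [0.501, -0.866, 0.005], [0.002, -0.005, -1.0]]
phi 308.6 r 81.9 Ftan(resist) 5.0 Frad(out) 6.6 qd 0.115
t: 28.0
tool_rot: [[0.866, 0.501, -0.001], [0.501, -0.865, 0.006], [0.002, -0.006, -1.0]]
phi 314.3 r 81.9 Ftan(resist) 5.7 Frad(out) 8.2 qd 0.114
```

```bash
python3 -m inch '[[0,0,0,0.0028,0.0031,0,0.015]]' | grep t:;python3 f.py;python3 -m inch '[[0,0,0,0,0,0,0.015]]'|grep t:;python3 f.py
```

```text
t: 28.1
tool_rot: [[0.865, 0.501, -0.001], [0.501, -0.865, 0.006], [0.002, -0.006, -1.0]]
phi 317.1 r 81.9 Ftan(resist) 6.3 Frad(out) 8.6 qd 0.109
t: 28.2
tool_rot: [[0.866, 0.501, -0.001], [0.501, -0.866, 0.006], [0.002, -0.005, -1.0]]
phi 317.4 r 81.9 Ftan(resist) 5.4 Frad(out) 7.5 qd 0.01
```

```bash
python3 -m inch '[[0,0,0,0.0026,0.0032,0,0.015]]' | grep t:;python3 f.py;python3 -m inch '[[0,0,0,0,0,0,0.015]]'|grep t:;python3 f.py; python3 - <<'E'
from h import *
for n in("scene","top"):
    c=capture(n);pickle.dump(c,open(f"pics/{n}6.pkl","wb"));X=cloud(c);im=c["image"].astype(int);Y=cloud(pickle.load(open(f"pics/{n}4.pkl","rb")))
    # carriage rear faces/top: shift along s between 890deg and now
    for nm,X_ in(("890",Y),("now",X)):
        b=(X_[...,2]>145)&(X_[...,2]<166)&(abs(X_[...,0]-515)<40)&(X_[...,1]>230)&(X_[...,1]<450);print(n,nm,b.sum(),np.percentile(X_[b]@np.array([-.113,.9936,0]),[1,5,50,90]).round(1))
E
```

```text
t: 28.3
tool_rot: [[0.865, 0.501, -0.002], [0.501, -0.865, 0.006], [0.002, -0.006, -1.0]]
phi 319.7 r 81.9 Ftan(resist) 8.7 Frad(out) 7.8 qd 0.115
t: 28.4
tool_rot: [[0.866, 0.501, -0.001], [0.501, -0.865, 0.006], [0.002, -0.006, -1.0]]
phi 320.1 r 81.9 Ftan(resist) 6.3 Frad(out) 7.1 qd 0.008
scene 890 436 [271.6 274.4 315.2 362.6]
scene now 408 [292.6 294.3 333.1 377.8]
top 890 1159 [271.9 274.2 323.3 368.5]
top now 1042 [292.1 293.7 337.5 378.7]
```

```bash
cat > g.py <<'E'
from h import *
s=sense();c=capture("wrist");P=cloud(c,s);p=np.array(s["tool_pos"])
g=np.array([567.2,100.0])
m=(abs(P[...,2]-226)<5)&(np.hypot(P[...,0]-g[0],P[...,1]-g[1])<40)&(P[...,2]>222)
a=(abs(P[...,2]-152)<2.5)&(np.hypot(P[...,0]-556,P[...,1]-50)<16)
h=(abs(P[...,2]-160)<2.5)&(np.hypot(P[...,0]-551,P[...,1]-22)<18)
for n,k in(("grip",m),("arm",a),("hub",h)):
    if k.sum()>20:
        q=P[k];r=cv2.minAreaRect(q[:,:2].astype(np.float32));l=np.linalg.lstsq(np.c_[q[:,:2]-q[:,:2].mean(0),np.ones(len(q))],q[:,2],rcond=None)[0]
        print(n,k.sum(),q.mean(0).round(2),"rect",np.round(r[0],1),np.round(r[1],1),round(r[2],1),"slope",l[:2].round(3))
E
python3 g.py; python3 -m inch '[[0,0,0,0,0,0,0.028],[0,0,0,0,0,0,0.035],[0,0,0,0,0,0,0.05],[0,0,0,0,0,0,0.06],[0,0,0,0,0,0,0.06]]'; python3 g.py
```

```text
grip 5533 [574.29 112.59 225.55] rect [577.6 107.5] [26.5 79.4] 36.3 slope [-0.06  -0.052]
t: 29.05
tool_pos: [579.6, 94.3, 165.9]
tool_rot: [[0.866, 0.5, -0.0], [0.5, -0.866, 0.0], [-0.0, -0.0, -1.0]]
contact_force: [-0.2, -0.0, -0.1]
width: 59.8
finger_force: 0.0
grip 3768 [569.59 116.83 225.09] rect [568.5 117.1] [24.5 53.5] 35.3 slope [-0.006 -0.006]
arm 1112 [557.73  49.72 151.71] rect [557.9  49.8] [31.4 17.6] 75.9 slope [-0.037 -0.009]
hub 388 [547.55  32.49 159.68] rect [548.4  30.3] [14.3 18.2] 79.6 slope [-0.006 -0.102]
```

```bash
python3 - <<'E'
from h import *
# sub-pixel shift of camera body along the rail, frame 6 (held) -> now (released), scaled by 5->6
roi={"scene":(310,415,120,200),"top":(115,215,195,255)}
for n in("scene","top"):
    L=[pickle.load(open(f"pics/{n}{k}.pkl","rb"))for k in(5,6)]
    c=capture(n);pickle.dump(c,open(f"pics/{n}7.pkl","wb"))
    X=cloud(L[1]);m=((X[...,2]>90)&(X[...,2]<162)&(abs(X[...,0]-515)<38)&(X[...,1]>290)&(X[...,1]<455)).astype(np.uint8)
    m=cv2.dilate(m,np.ones((5,5)))*255
    G=[cv2.GaussianBlur(cv2.cvtColor(k["image"],6),(0,0),1).astype(np.float32) for k in (*L,c)]
    def sh(a,b):
        W=np.eye(2,3,dtype=np.float32);cc,W=cv2.findTransformECC(a,b,W,cv2.MOTION_TRANSLATION,(3,200,1e-6),m,5);return W[:,2],cc
    a=sh(G[1],G[0]);b=sh(G[1],G[2]);d=a[0];print(n,"5->6",a,"6->7",b,"mm back",-(b[0]@d)/(d@d)*-5.7)
E
python3 -m inch '[[0,0,0,0,0,-0.01,0.06],[0,0,0,0,0,-0.03,0.06],[0,0,0,0,0,-0.03,0.06],[0,0,0,0,0,-0.03,0.06],[0,0,0,0,0,-0.02,0.06],[0,0,0,0,0,0,0.06]]'; python3 g.py
```

```text
scene 5->6 (array([-0.5398476 ,  0.71493095], dtype=float32), 0.9883828993264527) 6->7 (array([0.03504312, 0.24238129], dtype=float32), 0.9978302941180899) mm back 1.0963608
top 5->6 (array([ 2.4810586 , -0.30489492], dtype=float32), 0.9841411465504762) 6->7 (array([ 0.30003962, -0.00989279], dtype=float32), 0.9973561173588756) mm back 0.6818094
t: 29.8
tool_pos: [580.9, 94.4, 290.4]
tool_rot: [[0.866, 0.501, 0.008], [0.501, -0.866, 0.0], [0.007, 0.004, -1.0]]
contact_force: [0.9, 0.3, 1.2]
width: 60.3
finger_force: 0.0
grip 813 [571.74 101.37 226.07] rect [570.9 100.8] [23.9 25. ] 25.5 slope [-0.063 -0.028]
arm 467 [557.52  49.49 151.71] rect [557.4  49.9] [31.1 17.7] 77.1 slope [-0.018 -0.011]
hub 587 [551.08  23.48 159.94] rect [550.5  23.2] [26.1 26. ] 75.9 slope [-0.012 -0.012]
```

On release the carriage eased back about 0.7 mm, which confirms the hood was bedded and has settled near 1.4 mm. The crank is seated and upright, and the gripper is clear, so I'm handing in.

```bash
python3 -c "
from plant import finish_job
print(finish_job())"
```

```text
the job is handed in; nothing more can be done
None
```

The job is handed in, with no verdict returned: the crank is fully down on the shaft and released, the hood is bedded on the flange by an estimated 1.4 mm, and the gripper is clear.

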